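Find the exhaust silencer with the loose core

TASK

One of the three exhaust silencers in the sloping rack has a core that has broken loose inside. Find it by feel: pick a silencer up and rock it gently end to end in the air, tipping each end in turn well below the other, and feel whether something slides inside. Lay the one you have felt sliding flat in the steel tray, set down and not dropped, leave the two sound ones lying in the rack's saddles, and leave the other things on the bench alone.

Things in the scene. Friction and masses are not known exactly. Their poses are not given: they have to be found in the camera images.
- silencer_a_mid (a point): centre (mid-length, on the axis) of one of three look-alike closed exhaust silencers, lying in any of the saddles. Aluminium tube 52 mm in diameter, 100 mm long, dark hexagonal cap on each end (13 mm thick, 54 mm across flats; 124 mm over the caps), brass threaded stub on one end, 24 mm longer, 21 to 27 mm in diameter. x axis: along it, towards the stub.
- silencer_b_mid (a point): centre of another of the three look-alike silencers; same sizes and axes. Each weighs 0.5 to 0.65 kg, loose or sound alike. In whichever is loose, a 0.2 kg core (core_loose, unseen, not reported) slides 44 mm along the axis (22 mm either side of the centre); at the start it is at the low, stubless end. It starts sliding at about 7 degrees of tip, crosses in 0.3 s at 25 degrees, and stays put on the level.
- silencer_c_mid (a point): centre of another of the three look-alike silencers; same sizes and axes. A hint for feeling: between two holds in one level pose, before and after tipping the stub end down, a loose core shifts the moment of the held weight by about 0.08 N m, about the level axis across the silencer; a sound silencer shows no change. A loose core also thumps softly at the end of its slide.
- rack: green angle-iron rack fixed to the bench, 170 deep, 320 wide, 140 mm high; origin on the bench under its middle, z up, x towards the high end (away from the robot at yaw 0), y along the row. Three silencers lie in its V saddles at rack y = -115, 0, +115 mm, tilted 25 degrees, stub end high towards rack +x, low end on a stop bar. Seated silencer's centre: rack x = -16, z = 108 mm.
- deck: the rack's sloping part: origin 75 mm above the rack's, x up the slope, y along the row, z square to it. Two 10 mm wide 90-degree V saddles per silencer, at deck x = -38 and +38 mm, 27 mm tall; the 64 mm between them is open for fingers. Seated centre: deck x = -1, z = 37 mm. Stop plate: face at x = -63, top at z = 32 mm. A silencer let go a few mm up the slope is fine.
- tray: open steel repair tray fixed on the bench, 240 mm (its x) by 170 mm (its y) outside, 45 mm high, walls and floor 4 mm; origin at the centre of its underside. A silencer lying flat in it has its centre about 31 mm above the bench; its hexagonal caps keep it from rolling.
- compound_bar: bystander: pale bar of polishing compound, 150 x 55 x 50 mm, origin at the centre of its underside
- grinding_wheel: bystander: grey grinding wheel lying flat, 124 mm diameter, 20 mm thick, origin at the centre of its underside
- wrench: bystander: steel wrench about 200 mm long lying along its x axis, origin under its middle
Mind the look-alikes: they are no part of the job. Leave any purple or red look-alike of the part that bears silencer_b_mid alone. Leave any green look-alike of the part that bears silencer_a_mid alone.

How it is judged (in metres and radians):
On the way:
1. the silencer with the loose core, clear of the rack, has been tipped with its stub end at least 12 degrees down (angle between core_loose's own x axis and vertical above 1.78 rad and height (world z) of core_loose above 0.12 m and (distance between core_loose and silencer_a_mid above 0.07 m or contact force between silencer_a and rack below 0.1 N) and (distance between core_loose and silencer_b_mid above 0.07 m or contact force between silencer_b and rack below 0.1 N) and (distance between core_loose and silencer_c_mid above 0.07 m or contact force between silencer_c and rack below 0.1 N)), for 0.2 s.
At the end, for the whole second after the job is handed in: The silencer with the loose core lies flat (within 7 degrees) on the tray's floor, inside its walls, at rest; the two sound silencers lie at rest in saddles of the rack (any of the three), within 6 mm of seated height, about 30 mm of the seated place along the slope and 7 degrees of its direction (((distance between core_loose and silencer_a_mid below 0.06 m and (x of silencer_a_mid in the frame of tray between -0.1 and 0.1 m and y of silencer_a_mid in the frame of tray between -0.07 and 0.07 m and height (world z) of silencer_a_mid between 0.02 and 0.042 m and angle between silencer_a_mid's own x axis and vertical between 1.45 and 1.69 rad) and (z of silencer_b_mid in the frame of deck between 0.031 and 0.043 m and x of silencer_b_mid in the frame of deck between -0.03 and 0.035 m and y of silencer_b_mid in the frame of deck between -0.125 and 0.125 m and angle between the x axis of silencer_b_mid and the x axis of deck, either way round below 0.12 rad) and (z of silencer_c_mid in the frame of deck between 0.031 and 0.043 m and x of silencer_c_mid in the frame of deck between -0.03 and 0.035 m and y of silencer_c_mid in the frame of deck between -0.125 and 0.125 m and angle between the x axis of silencer_c_mid and the x axis of deck, either way round below 0.12 rad)) or (distance between core_loose and silencer_b_mid below 0.06 m and (x of silencer_b_mid in the frame of tray between -0.1 and 0.1 m and y of silencer_b_mid in the frame of tray between -0.07 and 0.07 m and height (world z) of silencer_b_mid between 0.02 and 0.042 m and angle between silencer_b_mid's own x axis and vertical between 1.45 and 1.69 rad) and (z of silencer_a_mid in the frame of deck between 0.031 and 0.043 m and x of silencer_a_mid in the frame of deck between -0.03 and 0.035 m and y of silencer_a_mid in the frame of deck between -0.125 and 0.125 m and angle between the x axis of silencer_a_mid and the x axis of deck, either way round below 0.12 rad) and (z of silencer_c_mid in the frame of deck between 0.031 and 0.043 m and x of silencer_c_mid in the frame of deck between -0.03 and 0.035 m and y of silencer_c_mid in the frame of deck between -0.125 and 0.125 m and angle between the x axis of silencer_c_mid and the x axis of deck, either way round below 0.12 rad)) or (distance between core_loose and silencer_c_mid below 0.06 m and (x of silencer_c_mid in the frame of tray between -0.1 and 0.1 m and y of silencer_c_mid in the frame of tray between -0.07 and 0.07 m and height (world z) of silencer_c_mid between 0.02 and 0.042 m and angle between silencer_c_mid's own x axis and vertical between 1.45 and 1.69 rad) and (z of silencer_a_mid in the frame of deck between 0.031 and 0.043 m and x of silencer_a_mid in the frame of deck between -0.03 and 0.035 m and y of silencer_a_mid in the frame of deck between -0.125 and 0.125 m and angle between the x axis of silencer_a_mid and the x axis of deck, either way round below 0.12 rad) and (z of silencer_b_mid in the frame of deck between 0.031 and 0.043 m and x of silencer_b_mid in the frame of deck between -0.03 and 0.035 m and y of silencer_b_mid in the frame of deck between -0.125 and 0.125 m and angle between the x axis of silencer_b_mid and the x axis of deck, either way round below 0.12 rad))) and linear speed of each of silencer_a, silencer_b, silencer_c below 0.03 m/s); the robot touches nothing.
It fails at once if a silencer is dropped (falls free for more than about 30 mm) ((linear speed of silencer_a above 0.8 m/s and contact force between silencer_a and the fingers below 0.1 N) or (linear speed of silencer_b above 0.8 m/s and contact force between silencer_b and the fingers below 0.1 N) or (linear speed of silencer_c above 0.8 m/s and contact force between silencer_c and the fingers below 0.1 N)).
It fails at once if a silencer is jerked about roughly (faster than 1.3 m/s) (linear speed of any of silencer_a, silencer_b, silencer_c above 1.3 m/s).
It fails at once if the compound bar, the grinding wheel or the wrench is shifted by more than 30 mm (distance of any of compound_bar, grinding_wheel, wrench from where it was at the start of the episode above 0.03 m).
It also fails if it takes over 72 s, if anything falls off the work surface, if the arm or the gripper's body presses on something with over 40 N, if the wrist force passes 120 N, or if a joint passes its speed limit or range.

ROBOT

A 6-joint arm with a two-finger parallel gripper is mounted at the origin on the work surface. World frame = base frame: x ahead of the robot, y to its left, z up, the work surface at z = 0. Lengths are in mm, angles in degrees, forces in N, time in s.
With the tool pointing down it reaches from about 350 to 775 mm from the base axis. Payload 7.3 kg.
Tool frame: the origin (TCP) lies midway between the tips of the shut fingers; the grasp point (between the pads) lies 19 mm behind it (manip.hold_point_z is the distance from the TCP to the grasp point, in mm); z points along the fingers, y is the direction in which the jaws open and shut (so a half turn about z gives the same grasp; the last joint's range is limited). The gripper opens to 92 mm and grips with 3 to 60 N. Pads are 19 mm wide; open, the fingers measure 130 mm over their backs; the gripper's body (75 mm by 190 mm) begins 47 mm behind the grasp point.
Start: joints at [-79.527, 19.595, 87.324, -0, 73.075, -8.365], TCP at [169.549, -496.888, 226.741] pointing down, gripper open.
Joint ranges: [-145.02, 145.02], [-44.19, 115.74], [2.07, 154.8], [-57.11, 237.11], [16.16, 152.29], [-177.93, 177.93]. Speed limits (degrees/s): [147.25, 147.25, 180, 180, 180, 180].

INTERFACE

Orientations are given as [roll, pitch, yaw] about the fixed x, y, z axes, in that order (R = Rz(yaw) Ry(pitch) Rx(roll)).
In Python, from station import manip gives the robot as it stands. The module is installed in compiled form; this text tells all that it offers.
- The arm moves only by the tool drive_tool, never from a script. Its argument "commands" is text: rows parted by semicolons, each of 5 numbers parted by spaces: the finger opening in m, from 0 to 0.0918, then the shift along the world's x, y, z in m, then the turn about the world's z in degrees. In form: claw tx ty tz twist; .... A call has 1 to 8 rows; each row shifts and turns the commanded pose from where the row before left it; what a row does not reach is not made up. A row lasts 1/10 s, in which the tool goes at most 50 mm and 8.59 degrees, less where a joint would pass 70% of its speed; a pose out of reach is approached as far as the arm can. A call is refused whole if a number of a shift passes 0.05 or a number of a turn 8.59, either way. A call with a gripper value outside its range is refused whole. The fingers move at their own pace and stop on an object; the grip force is fixed at half the most. Time passes only in rows, so rows that do not move let the fingers close. It gives the time, the measured TCP pose, the force and the opening at its end, in the units of the state.
- manip.sense(): the state, without advancing time (a new reading comes with each control period).
- manip.read_camera(name): name is "side" or "top"; returns a dict with "img" (420x560x3 uint8, blue, green, red), "range_z" (420x560 float32, mm along the optical axis (not along the pixel's ray), 0 where there is no reading), "fovy" (degrees; the focal length in pixels is half the picture's height over the tangent of half this angle, whatever the lens; pixels are square), "cx", "cy" (the principal point, pixels), "pose" (4x4, takes a point from camera to world coordinates). Camera axes: x right, y down, z forward; pixel columns grow to the right and rows downward; lengths in mm; the calibration is good to about 2 mm. A picture is of the moment at which its call begins.
- manip.finish_job(): hands the job in, once; it reports no verdict.
The state is a dict: "clock": time; "qpos": joint angles; "dq": joint speeds; "joint_efforts": joint torques, N m; "position": TCP position; "tool_rot": TCP orientation; "contact_force": force on the tool from outside, world axes, zero at the start; "ft_torque": the same for the moment, N m; "opening": opening from 0.0 (shut) to 1.0 (fully open).
Only numpy, scipy, OpenCV 4.12 (cv2) and the standard library are available. Lean on these libraries where they do the work, as an engineer would, in place of code of your own. Each camera call takes 0.05 s, during which the arm holds its last target. There are 200 camera calls.

## Working session

There is one attempt and no reset: what is moved stays moved. The work goes in short steps, Python scripts to look and compute and a tool call to move; the robot and the scene stay as the last step left them, time stands still between calls to the robot, and variables do not carry over. Pictures are saved under pics/ and viewed, about 8 in all and at most 12, crops included, and the job is handed in when it is done.

Besides the shell and the picture viewer there is one more tool, called after "Call:" as name(argument=value, ...) on one line, values as JSON. drive_tool: Moves the arm, as the interface text tells. Its arguments: {"type":"object","properties":{"commands":{"type":"string"}},"required":["commands"]}

```bash
mkdir -p pics; cat > h.py <<'E'
import numpy as np, cv2
from station import manip
def cam(n):
    c=manip.read_camera(n); h=c["img"].shape[0]; c["f"]=h/2/np.tan(np.radians(c["fovy"])/2); return c
def world(c):
    z=c["range_z"]; v,u=np.mgrid[:z.shape[0],:z.shape[1]]
    p=np.stack([(u-c["cx"])*z/c["f"],(v-c["cy"])*z/c["f"],z],-1)
    T=np.array(c["pose"]); return p@T[:3,:3].T+T[:3,3]
def save(n,img): cv2.imwrite("pics/"+n+".png",img)
E
python3 - <<'E'
from h import *
print(manip.sense())
for n in("top","side"):
    c=cam(n); save(n+"0",c["img"]); np.savez(n+"0.npz",W=world(c),img=c["img"])
    print(n,c["fovy"],c["cx"],c["cy"],np.round(c["pose"],3).tolist())
E
```

```text
{'clock': 0.0, 'qpos': array([-7.95271313e+01,  1.96383260e+01,  8.73773253e+01, -8.80431101e-05,
        7.30738018e+01, -8.36490010e+00]), 'dq': array([-0.03547008, -0.09465994,  0.00636836,  0.10167577, -0.0696621 ,
        0.07092049]), 'joint_efforts': array([ 1.36288414e-03, -4.31230688e+01, -2.44214398e+01,  7.18992180e-02,
        5.60728332e-02, -1.16232263e-04]), 'position': array([ 169.46600683, -496.47028438,  226.02726398]), 'tool_rot': array([-1.79911486e+02, -1.29300730e-02,  1.88377845e+01]), 'contact_force': array([-0.09593384, -0.17300334,  0.23298752]), 'ft_torque': array([-0.00325195,  0.0470774 , -0.01485426]), 'opening': 0.9976902843633754}
top 53.39973765909657 275.19254394479 204.34544623081575 [[0.016, -0.999, 0.037, 501.239], [-1.0, -0.016, 0.004, -132.439], [-0.003, -0.037, -0.999, 1384.458], [0.0, 0.0, 0.0, 1.0]]
side 44.15634300722556 276.2517934310026 208.317602270449 [[-0.78, -0.484, 0.397, 57.625], [-0.626, 0.603, -0.495, 523.004], [-0.0, -0.634, -0.773, 1105.712], [0.0, 0.0, 0.0, 1.0]]
```

View pics/top0.png

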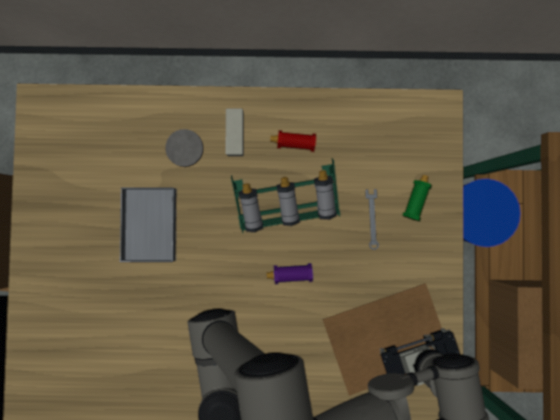

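View pics/side0.png

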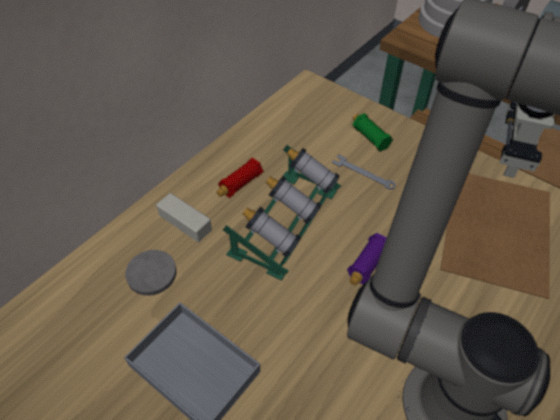

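```bash
python3 - <<'E'
from h import *
d=np.load("top0.npz");W=d["W"];img=d["img"]
hsv=cv2.cvtColor(img,cv2.COLOR_BGR2HSV)
brass=((hsv[...,0]>8)&(hsv[...,0]<25)&(hsv[...,1]>140)&(W[...,2]>110)&(W[...,0]>400)&(W[...,0]<800)).astype(np.uint8)
n,l,s,c=cv2.connectedComponentsWithStats(brass)
for i in range(1,n):
    if s[i,4]>5: print("brass",c[i],s[i,4],W[l==i].mean(0).round(1))
# points of silencers: high & near-gray, above z 85
tube=((hsv[...,1]<70)&(W[...,2]>70)&(W[...,2]<200)&(W[...,0]>450)&(W[...,0]<720)&(W[...,1]>-350)&(W[...,1]<200)).astype(np.uint8)
n,l,s,c=cv2.connectedComponentsWithStats(tube)
for i in range(1,n):
    if s[i,4]>60:
        P=W[l==i];m=P.mean(0);ev,V=np.linalg.eigh(np.cov((P-m).T));a=V[:,2]*np.sign(V[0,2])
        r=cv2.minAreaRect(P[:,:2].astype(np.float32))
        print("tube",c[i].round(),s[i,4],m.round(1),"axis",a.round(3),"yaw",np.degrees(np.arctan2(a[1],a[0])).round(1),"tilt",np.degrees(np.arcsin(a[2])).round(1),r)
# tray
g=((hsv[...,1]<90)&(W[...,2]<60)&(W[...,2]>-10)&(W[...,1]>150)&(W[...,1]<500)&(W[...,0]>350)).astype(np.uint8)
n,l,s,c=cv2.connectedComponentsWithStats(g)
for i in range(1,n):
    if s[i,4]>150: print("g",c[i].round(),s[i,4],W[l==i].mean(0).round(1),cv2.minAreaRect(W[l==i][:,:2].astype(np.float32)))
gr=((hsv[...,0]>55)&(hsv[...,0]<95)&(hsv[...,1]>60)&(W[...,2]>15)&(W[...,0]>450)&(W[...,0]<750)&(abs(W[...,1]+80)<230))
print("rack",cv2.minAreaRect(W[gr][:,:2].astype(np.float32)),W[gr].max(0),W[gr].min(0))
big=cv2.resize(img[120:300,150:460],None,fx=2.5,fy=2.5,interpolation=cv2.INTER_CUBIC); save("crop0",cv2.convertScaleAbs(big,alpha=1.6))
E
```

```text
brass [322.42424242 175.34848485] 66 [ 633.6 -265.   166.7]
brass [284.42857143 181.81428571] 70 [ 614.5 -154.5  147.4]
brass [246.38235294 188.32352941] 68 [593.4 -41.8 148. ]
tube [325. 198.] 690 [ 568.2 -277.8  127.9] axis [0.901 0.161 0.403] yaw 10.1 tilt 23.8 ((571.8660888671875, -281.40606689453125), (127.42503356933594, 66.8631820678711), 7.639264106750488)
tube [288. 205.] 672 [ 546.6 -167.1  128.1] axis [0.904 0.154 0.398] yaw 9.7 tilt 23.4 ((548.6869506835938, -166.32565307617188), (126.91092681884766, 69.33538818359375), 6.110654354095459)
tube [251. 211.] 678 [525.7 -56.2 128.6] axis [0.896 0.158 0.415] yaw 10.0 tilt 24.5 ((529.625, -58.34149932861328), (127.30715942382812, 72.62964630126953), 2.780761957168579)
g [179. 147.] 906 [735.4 190.5  18.7] ((737.8865966796875, 197.94515991210938), (95.68829345703125, 131.9065704345703), 89.91603088378906)
g [147. 224.] 4420 [480.3 292.1   9.7] ((481.0952453613281, 295.1728210449219), (252.46240234375, 197.13587951660156), 0.9432004690170288)
rack ((572.6193237304688, -161.99627685546875), (153.96446228027344, 317.4251708984375), 10.854987144470215) [ 678.05137617    3.78376848 1384.45841319] [ 470.97940983 -309.98609712   15.01999999]
```

View pics/crop0.png

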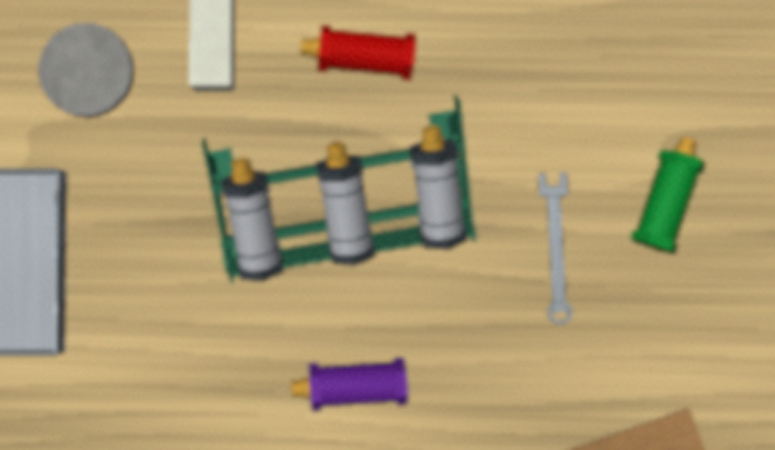

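```bash
python3 - <<'E'
from h import *
d=np.load("top0.npz");W=d["W"];img=d["img"]
hsv=cv2.cvtColor(img,cv2.COLOR_BGR2HSV)
gr=((hsv[...,0]>55)&(hsv[...,0]<95)&(hsv[...,1]>60)&(W[...,2]>15)&(W[...,0]>450)&(W[...,0]<750)&(abs(W[...,1]+80)<230)&(W[...,2]<300))
c=np.array([571,-163]);a=np.radians(10.3)
P=W[gr];q=(P[:,:2]-c);X=q@[np.cos(a),np.sin(a)];Y=q@[-np.sin(a),np.cos(a)]
for s in(-1,1):
  for x in range(-85,90,15):
    m=(abs(X-x)<8)&(s*Y>135)
    if m.any(): print(s,x,"Y",Y[m].min().round(),Y[m].max().round(),"z",P[m,2].min().round(),P[m,2].max().round())
# tray rim
t=(W[...,2]>32)&(W[...,2]<60)&(abs(W[...,0]-481)<150)&(abs(W[...,1]-295)<120)
Q=W[t]; print(cv2.minAreaRect(Q[:,:2].astype(np.float32)),Q.min(0),Q.max(0))
for y in (250,295,330):
    m=t&(abs(W[...,1]-y)<8); print(y,np.sort(W[m][:,0]).round())
for n,h0,h1 in(("purple",120,160),("red",0,6),("green",50,75)):
    m=(hsv[...,0]>=h0)&(hsv[...,0]<=h1)&(hsv[...,1]>150)&(W[...,0]>300)&(W[...,0]<850)&(W[...,2]<90)
    print(n,W[m].mean(0).round(),W[m].max(0).round())
E
```

```text
-1 -40 Y -141.0 -140.0 z 107.0 116.0
-1 -25 Y -141.0 -140.0 z 113.0 116.0
-1 -10 Y -140.0 -140.0 z 127.0 127.0
-1 5 Y -142.0 -142.0 z 120.0 120.0
-1 20 Y -143.0 -142.0 z 145.0 147.0
-1 35 Y -157.0 -137.0 z 82.0 152.0
-1 50 Y -157.0 -152.0 z 30.0 100.0
-1 65 Y -157.0 -156.0 z 15.0 101.0
-1 80 Y -157.0 -156.0 z 25.0 109.0
1 -70 Y 144.0 159.0 z 45.0 78.0
1 -55 Y 147.0 159.0 z 33.0 58.0
1 -40 Y 146.0 159.0 z 43.0 65.0
1 -25 Y 148.0 157.0 z 47.0 71.0
1 -10 Y 155.0 157.0 z 60.0 78.0
1 5 Y 155.0 157.0 z 73.0 82.0
1 20 Y 152.0 157.0 z 32.0 95.0
1 35 Y 137.0 157.0 z 32.0 145.0
1 50 Y 147.0 158.0 z 24.0 105.0
1 65 Y 155.0 156.0 z 15.0 112.0
1 80 Y 155.0 156.0 z 34.0 104.0
((480.2138977050781, 283.78704833984375), (235.19979858398438, 172.91238403320312), 0.748666524887085) [361.68244968 196.43957185  32.0111774 ] [598.83541254 370.46373391  56.70751219]
250 [364. 364. 364. 364. 364. 597. 597. 598. 598. 598.]
295 [363. 363. 364. 364. 364. 596. 597. 597. 597. 597.]
330 [362. 363. 363. 363. 363. 596. 596. 597. 597. 597. 597.]
purple [ 333. -188.   50.] [ 361. -130.   60.]
red [ 757. -193.   50.] [ 790. -133.   60.]
green [ 574. -584.   47.] [ 741. -543.   60.]
```

Call:
drive_tool(commands="0.0918 0.03 0.037 0 -0.71;0.0918 0.03 0.037 0 -0.71;0.0918 0.03 0.037 0 -0.71;0.0918 0.03 0.037 0 -0.71;0.0918 0.03 0.037 0 -0.71;0.0918 0.03 0.037 0 -0.71;0.0918 0.03 0.037 0 -0.71;0.0918 0.03 0.037 0 -0.71")

```text
clock: 0.9
position: [410.3, -199.1, 226.6]
tool_rot: [-180.0, 0.0, 13.1]
contact_force: [0.9, 0.3, 1.1]
opening: 0.999
```

Call:
drive_tool(commands="0.0918 0.03 0.036 0 -0.71;0.0918 0.03 0.036 0 -0.71;0.0918 0.03 0.036 0 -0.71;0.0918 0.031 0.037 0 -0.71;0.0918 0 0 0 0;0.0918 0 0 0 0")

```text
clock: 1.5
position: [530.5, -54.9, 226.0]
tool_rot: [-180.0, 0.1, 10.5]
contact_force: [0.4, 0.6, 1.1]
opening: 1.002
```

Call:
drive_tool(commands="0.0918 0 0 -0.04 0;0.0918 0 0 -0.04 0;0.0918 0 0 0 0")

```text
clock: 1.8
position: [526.4, -56.4, 142.3]
tool_rot: [-179.8, 0.6, 10.2]
contact_force: [0.6, -0.7, 0.5]
opening: 0.999
```

```bash
python3 - <<'E'
from h import *
c=cam("side"); c2=cam("top")
a=cv2.resize(c["img"][120:300,200:400],None,fx=3,fy=3)[:, :]
b=cv2.resize(c2["img"][150:270,190:350],None,fx=3,fy=3)
o=np.zeros((540,800,3),np.uint8); a=cv2.resize(c["img"][130:290,200:360],(400,400)); b=cv2.resize(c2["img"][130:290,190:350],(400,400))
o[:400,:400]=a;o[:400,400:]=b; save("near1",cv2.convertScaleAbs(o[:400],alpha=1.4)); print(manip.sense()["position"])
E
```

```text
[530.13465836 -56.93617173 147.29334646]
```

View pics/near1.png

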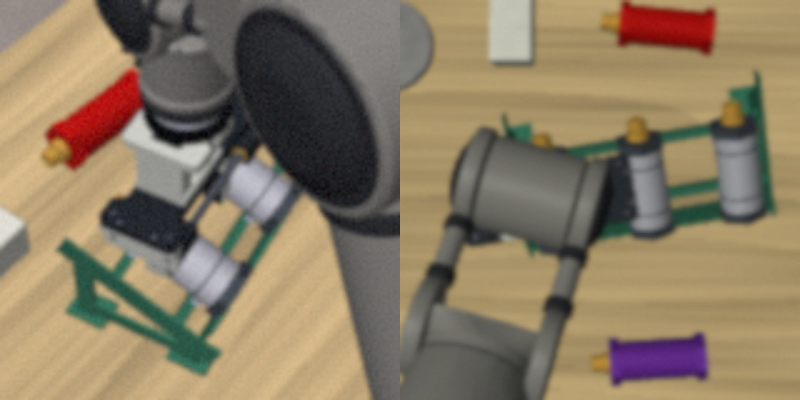

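Call:
drive_tool(commands="0.0918 0 0 -0.02 0;0.0918 0 0 -0.015 0;0.0918 0 0 -0.01 0;0.0918 0 0 -0.006 0;0.0918 0 0 0 0")

```text
clock: 2.4
position: [530.8, -56.2, 96.2]
tool_rot: [180.0, -0.0, 10.3]
contact_force: [0.2, 0.2, 0.0]
opening: 1.003
```

Close with no contact felt.

Call:
drive_tool(commands="0.0918 0 0 -0.002 0;0.03 0 0 0 0;0.03 0 0 0 0;0.03 0 0 0 0;0.03 0 0 0 0;0.03 0 0 0 0;0.03 0 0 0 0")

```text
clock: 3.1
position: [530.2, -54.3, 93.8]
tool_rot: [-179.8, 0.0, 10.3]
contact_force: [-1.3, 7.8, 2.3]
opening: 0.561
```

Call:
drive_tool(commands="0.03 0 0.001 0.005 0;0.03 0 0 0.015 0;0.03 0 0 0.03 0;0.03 0 0 0.035 0;0.03 0 0 0.035 0;0.03 0 0 0.015 0;0.03 0 0 0 0;0.03 0 0 0 0")

```text
clock: 3.9
position: [529.7, -54.8, 227.5]
tool_rot: [-180.0, 0.1, 10.3]
contact_force: [-0.5, -0.6, -6.5]
opening: 0.559
```

```bash
cat > st.py <<'E'
from h import *
a=np.radians(10)
S=[manip.sense()]
c=cam("side"); S.append(manip.sense()); c2=cam("top"); S.append(manip.sense())
for s in S:
    r=np.radians(s["tool_rot"][2]); ax=np.array([-np.sin(r),np.cos(r)])
    print("t",round(s["clock"],2),"pos",s["position"].round(1),"F",s["contact_force"].round(2),"M",s["ft_torque"].round(3),"Mjaw",round(float(s["ft_torque"][:2]@ax),3),"open",round(s["opening"],3))
import sys
if len(sys.argv)>1:
    T=np.linalg.inv(np.array(c["pose"]))
    p=np.append(S[0]["position"]+[0,0,15],1); q=T@p; u=int(c["cx"]+c["f"]*q[0]/q[2]); v=int(c["cy"]+c["f"]*q[1]/q[2])
    I=cv2.copyMakeBorder(c["img"],100,100,100,100,cv2.BORDER_CONSTANT); k=I[v+30:v+170,u+10:u+190]
    save(sys.argv[1],cv2.convertScaleAbs(cv2.resize(k,None,fx=4,fy=4,interpolation=cv2.INTER_CUBIC),alpha=1.4)); np.savez("side_l.npz",W=world(c),img=c["img"])
E
python3 st.py lift1
```

```text
t 3.9 pos [529.7 -54.8 227.5] F [-0.53 -0.6  -6.5 ] M [-0.012  0.041 -0.044] Mjaw 0.042 open 0.559
t 3.95 pos [529.5 -54.7 226.9] F [-0.39 -0.66 -5.72] M [-0.018  0.026  0.043] Mjaw 0.029 open 0.561
t 4.0 pos [529.5 -54.7 226.8] F [ 0.28  0.63 -6.41] M [0.041 0.045 0.04 ] Mjaw 0.037 open 0.565
```

View pics/lift1.png

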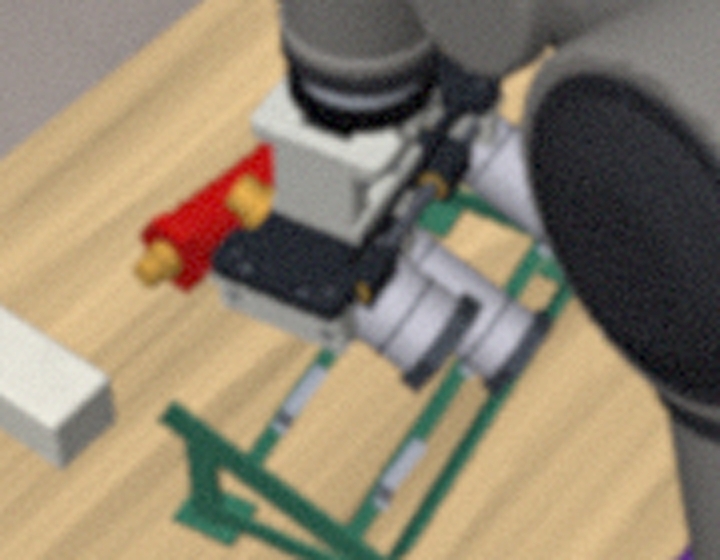

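Call:
drive_tool(commands="0.03 0.013 0.043 0 -1.29;0.03 0.013 0.043 0 -1.29;0.03 0.013 0.043 0 -1.29;0.03 0.013 0.043 0 -1.29;0.03 0.013 0.043 0 -1.29;0.03 0.013 0.043 0 -1.29;0.03 0.013 0.043 0 -1.29;0.03 0.014 0.043 0 -1.29")

```text
clock: 4.8
position: [635.1, 290.7, 226.4]
tool_rot: [179.9, 0.2, -0.1]
contact_force: [1.1, -1.1, -6.8]
opening: 0.564
```

Call:
drive_tool(commands="0.03 0 0 -0.03 0;0.03 0 0 -0.035 0;0.03 0 0 -0.035 0;0.03 0 0 -0.02 0;0.03 0 0 -0.008 0;0.03 0 0 0 0;0.03 0 0 0 0")

```text
clock: 5.5
position: [636.2, 289.2, 101.5]
tool_rot: [-180.0, -0.1, -0.0]
contact_force: [0.6, 0.5, -5.2]
opening: 0.558
```

```bash
python3 st.py tray1
```

```text
t 5.5 pos [636.2 289.2 101.5] F [ 0.63  0.48 -5.25] M [-0.018  0.042  0.016] Mjaw 0.042 open 0.558
t 5.55 pos [636.5 289.4 102.2] F [-0.1   0.27 -4.91] M [0.014 0.039 0.032] Mjaw 0.039 open 0.564
t 5.6 pos [636.5 289.4 102.5] F [ 0.07 -0.33 -6.17] M [ 0.012  0.055 -0.025] Mjaw 0.055 open 0.559
```

View pics/tray1.png

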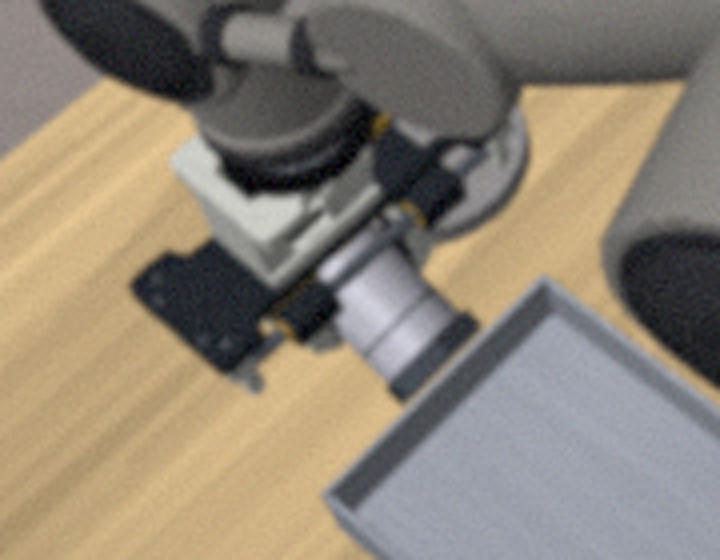

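Call:
drive_tool(commands="0.03 0 0 -0.01 0;0.03 0 0 -0.01 0;0.03 0.001 0 -0.006 0;0.03 0.003 0 -0.006 0;0.03 0.003 0 -0.005 0;0.03 0.003 0 -0.005 0;0.03 0 0 0 0")

```text
clock: 6.3
position: [645.7, 289.0, 57.6]
tool_rot: [180.0, 0.1, -0.0]
contact_force: [-0.4, -0.5, -4.0]
opening: 0.565
```

```bash
python3 st.py tip1
```

```text
t 6.3 pos [645.7 289.   57.6] F [-0.39 -0.53 -3.95] M [0.087 0.295 0.012] Mjaw 0.295 open 0.565
t 6.35 pos [645.5 289.   57.8] F [-0.22 -0.02 -5.77] M [ 0.003  0.06  -0.005] Mjaw 0.06 open 0.559
t 6.4 pos [645.5 289.   58.1] F [-0.62 -1.15 -6.72] M [ 0.015  0.067 -0.045] Mjaw 0.067 open 0.563
```

View pics/tip1.png

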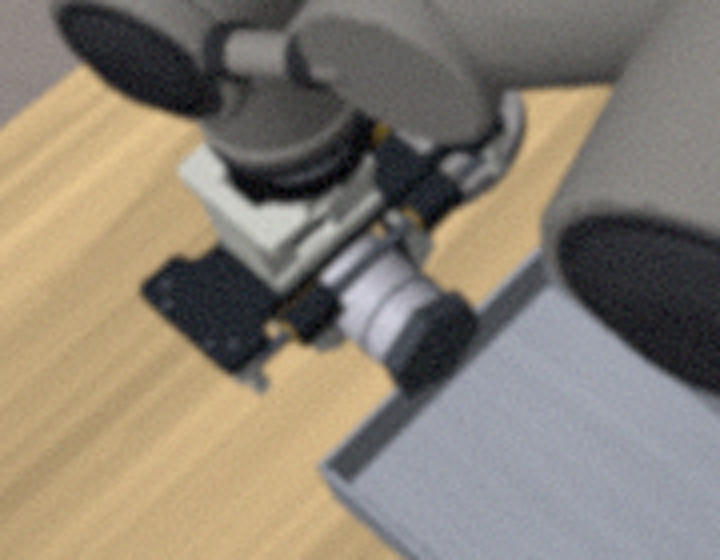

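Call:
drive_tool(commands="0.03 0.003 0 -0.005 0;0.03 0.003 0 -0.005 0;0.03 0.002 0 -0.005 0;0.03 0.002 0 -0.003 0;0.03 0 0 0 0")

```text
clock: 6.9
position: [654.5, 289.1, 39.3]
tool_rot: [180.0, 0.2, -0.0]
contact_force: [-5.5, 0.4, -3.7]
opening: 0.562
```

Call:
drive_tool(commands="0.03 0.001 0 0.02 0;0.03 0.002 0 0.03 0;0.03 0 0 0.035 0;0.03 0 0 0.02 0;0.03 0 0 0.008 0;0.03 0 0 0 0;0.03 0 0 0 0;0.03 0 0 0 0")

```text
clock: 7.7
position: [657.8, 288.8, 151.3]
tool_rot: [179.9, 0.2, -0.0]
contact_force: [0.5, 0.3, -6.5]
opening: 0.564
```

```bash
python3 st.py tip2
```

```text
t 7.7 pos [657.8 288.8 151.3] F [ 0.54  0.32 -6.53] M [-0.036  0.039 -0.013] Mjaw 0.039 open 0.564
t 7.75 pos [657.9 288.9 151.6] F [ 0.37 -0.37 -5.83] M [ 0.014  0.04  -0.045] Mjaw 0.04 open 0.564
t 7.8 pos [658.  288.9 152. ] F [ 0.48 -0.77 -6.34] M [-0.067 -0.01   0.021] Mjaw -0.01 open 0.563
```

View pics/tip2.png

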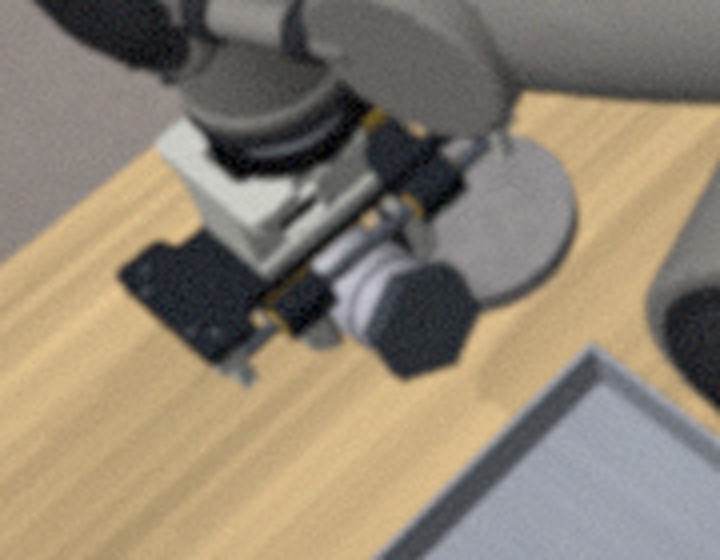

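```bash
cat > chk.py <<'E'
from h import *
M=[]
for i in range(10):
    s=manip.sense(); r=np.radians(s["tool_rot"][2]); M.append(s["ft_torque"][:2]@[-np.sin(r),np.cos(r)]); c=cam("side")
print("Mjaw mean",np.mean(M).round(4),"sd",np.std(M).round(3),"z",s["position"].round(1))
W=world(c);hsv=cv2.cvtColor(c["img"],cv2.COLOR_BGR2HSV); p=s["position"]+[0,0,14]
d=W-p; ux=np.array([np.cos(r),np.sin(r),0]); uy=np.array([-np.sin(r),np.cos(r),0])
X=d@ux;Y=d@uy;Z=d[...,2]
m=(abs(Y)<32)&(X<-38)&(X>-95)&(abs(Z)<75)&(hsv[...,2]<90)
x,y,z=X[m],Y[m],Z[m]; print("n",m.sum(),x.min(),x.max(),z.min(),z.max())
k=np.ones(len(x),bool)
for _ in range(12):
    A=np.c_[y,z,np.ones(len(x))][k]; q=np.linalg.lstsq(A,x[k],rcond=None)[0]; e=x-np.c_[y,z,np.ones(len(x))]@q; k=abs(e)<max(2.5,1.5*np.median(abs(e)))
print("face tilt (stub up +)",np.degrees(np.arctan(-q[1])).round(1) , "in",k.sum())
E
python3 chk.py
```

```text
Mjaw mean 0.0353 sd 0.03 z [658.6 289.1 153.8]
n 596 -70.2763687673265 -38.08741356024853 -4.823568343670672 66.0970795737619
face tilt (stub up +) -20.5 in 441
```

Call:
drive_tool(commands="0.03 -0.037 0 0 0;0.03 -0.037 0 0 0;0.03 -0.037 0 -0.02 0;0.03 0 0 -0.03 0;0.03 0 0 -0.015 0;0.03 0 0 -0.005 0;0.03 0 0 -0.005 0;0.03 0 0 -0.005 0")

```text
clock: 9.1
position: [548.5, 289.4, 74.5]
tool_rot: [-180.0, -0.1, -0.0]
contact_force: [-3.9, 0.4, -0.2]
opening: 0.561
```

Call:
drive_tool(commands="0.03 0 0 -0.006 0;0.03 0 0 -0.006 0;0.03 0 0 -0.006 0;0.03 0 0 -0.006 0;0.03 0 0 -0.006 0;0.03 0 0 0 0")

```text
clock: 9.7
position: [542.1, 289.1, 42.9]
tool_rot: [179.9, 0.7, 0.0]
contact_force: [-17.7, -0.7, 3.9]
opening: 0.563
```

```bash
python3 chk.py; python3 st.py
```

```text
Mjaw mean 2.849 sd 0.021 z [542.2 289.   43.2]
n 376 -71.82475635222039 -38.02476651825284 -36.163377265363565 29.228476225641444
face tilt (stub up +) 1.7 in 221
t 10.2 pos [542.2 289.1  43.3] F [-16.68  -0.07   1.15] M [0.071 2.84  0.057] Mjaw 2.84 open 0.562
t 10.25 pos [542.2 289.   43.3] F [-17.58  -0.67   1.65] M [0.078 2.812 0.042] Mjaw 2.812 open 0.562
t 10.3 pos [542.3 289.1  43.2] F [-18.14  -0.08   0.88] M [0.053 2.873 0.057] Mjaw 2.873 open 0.562
```

Call:
drive_tool(commands="0.03 0 0 0.02 0;0.03 0 0 0.02 0;0.03 0.01 0 0 0;0.03 0 0 -0.013 0;0.03 0 0 -0.006 0;0.03 0 0 -0.006 0;0.03 0 0 -0.006 0;0.03 0 0 -0.006 0")

```text
clock: 11.1
position: [556.0, 289.0, 45.9]
tool_rot: [180.0, 0.2, 0.0]
contact_force: [-8.0, 0.3, 2.2]
opening: 0.561
```

Call:
drive_tool(commands="0.03 0 0 0 0;0.03 0 0 0.02 0;0.03 0 0 0.03 0;0.03 0 0 0.03 0;0.03 0 0 0 0;0.03 0 0 0 0")

```text
clock: 11.7
position: [557.4, 289.0, 125.9]
tool_rot: [180.0, -0.0, -0.0]
contact_force: [0.1, 0.6, -7.2]
opening: 0.561
```

```bash
cat >> chk.py <<'E'
m=(abs(Y)<34)&(X<95)&(X>-95)&(abs(Z)<75)&(W[...,2]>60)
for a in range(-90,95,10):
    k=m&(abs(X-a)<5)
    if k.sum()>8: print(a,int(k.sum()),"topz",np.percentile(Z[k],90).round(),"min",np.percentile(Z[k],5).round(),end=" | ")
E
python3 chk.py
```

```text
Mjaw mean -0.0174 sd 0.029 z [557.4 289.  126.2]
n 274 -75.92832789968587 -38.770618074549006 -45.00002505264308 11.703859494948802
face tilt (stub up +) 6.0 in 186
-70 180 topz 8.0 min -25.0 | -60 148 topz 7.0 min -37.0 | -50 143 topz 11.0 min -14.0 | -40 175 topz 66.0 min -7.0 | -30 269 topz 70.0 min -1.0 | -20 154 topz 25.0 min -1.0 | -10 134 topz 24.0 min -9.0 | 0 62 topz 30.0 min 17.0 | 10 17 topz 23.0 min 11.0 |
```

```bash
cat > face.py <<'E'
from h import *
def face(W,img,p,lo,hi,r=0.):
    # plane fit of stubless end face, robust RANSAC; p = TCP
    hsv=cv2.cvtColor(img,cv2.COLOR_BGR2HSV); d=W-(np.array(p)+[0,0,13])
    X=d@[np.cos(r),np.sin(r),0];Y=d@[-np.sin(r),np.cos(r),0];Z=d[...,2]
    m=(abs(Y)<33)&(X<-40)&(X>-85)&(abs(Z)<60)&(hsv[...,2]<100)&(W[...,2]>15)
    x,z=X[m],Z[m]; best=(0,)
    for t in np.arange(lo,hi,0.5):
        a=np.radians(t); s=x*np.cos(a)+z*np.sin(a)   # axial coordinate, wanted constant on the face
        h,e=np.histogram(s,bins=np.arange(-90,-30,2.0)); i=h.argmax()
        if h[i]>best[0]: best=(h[i],t,e[i]+1)
    return int(m.sum()),best
if __name__=="__main__":
    d=np.load("side_l.npz"); print("tip2",face(d["W"],d["img"],[657.8,288.8,151.3],-35,35))
    s=manip.sense(); c=cam("side"); print("now",face(world(c),c["img"],s["position"],-35,40,np.radians(s["tool_rot"][2])))
E
python3 face.py
```

```text
tip2 (597, (np.int64(257), np.float64(-21.0), np.float64(-63.0)))
now (305, (np.int64(79), np.float64(16.0), np.float64(-71.0)))
```

Call:
drive_tool(commands="0.03 0 0 0.035 0;0.03 0 -0.01 0.04 0;0.03 0 -0.02 0.027 0;0.03 -0.002 -0.042 0 1.29;0.03 -0.002 -0.045 0 1.29;0.03 -0.002 -0.045 0 1.29;0.03 -0.003 -0.045 0 1.29;0.03 -0.003 -0.045 0 1.29")

```text
clock: 13.05
position: [545.2, 35.4, 229.0]
tool_rot: [180.0, -0.0, 6.5]
contact_force: [0.4, -0.9, -5.7]
opening: 0.561
```

Call:
drive_tool(commands="0.03 -0.003 -0.045 0 1.29;0.03 -0.002 -0.034 0 1.29;0.03 0 -0.01 0 1.29;0.03 0 0 -0.03 0;0.03 0 0 -0.035 0;0.03 0 0 -0.02 0;0.03 0 0 0 0;0.03 0 0 0 0")

```text
clock: 13.85
position: [541.0, -52.0, 144.5]
tool_rot: [180.0, -0.0, 10.3]
contact_force: [1.0, 0.3, -5.7]
opening: 0.559
```

```bash
python3 st.py
```

```text
t 13.85 pos [541.  -52.  144.5] F [ 0.96  0.26 -5.67] M [ 0.015 -0.086  0.008] Mjaw -0.087 open 0.559
t 13.9 pos [541.5 -52.1 145.2] F [ 0.97  0.72 -6.25] M [-0.051 -0.095 -0.035] Mjaw -0.085 open 0.564
t 13.95 pos [541.7 -52.1 145.5] F [ 0.35 -0.68 -6.7 ] M [-0.02   0.024 -0.029] Mjaw 0.027 open 0.563
```

Descend slowly onto the saddles, watching the force.

Call:
drive_tool(commands="0.03 -0.001 0 -0.015 0;0.03 0 0 -0.012 0;0.03 0 0 -0.007 0;0.03 0 0 -0.004 0;0.03 0 0 0 0")

```text
clock: 14.45
position: [539.5, -51.9, 105.5]
tool_rot: [-180.0, 0.0, 10.3]
contact_force: [0.2, 0.5, -6.1]
opening: 0.567
```

Call:
drive_tool(commands="0.03 0 0 -0.003 0;0.03 0 0 -0.002 0;0.03 0 0 -0.002 0;0.03 0 0 0 0")

```text
clock: 14.85
position: [539.8, -52.3, 99.2]
tool_rot: [179.9, -0.0, 10.3]
contact_force: [-1.5, -2.4, -0.2]
opening: 0.562
```

```bash
python3 st.py; python3 chk.py|head -2; python3 face.py
```

```text
t 14.85 pos [539.8 -52.3  99.2] F [-1.52 -2.39 -0.16] M [-0.326  0.083 -0.062] Mjaw 0.141 open 0.562
t 14.9 pos [539.8 -52.3  99.2] F [-1.58 -2.68 -0.29] M [-0.347  0.092 -0.061] Mjaw 0.152 open 0.563
t 14.95 pos [539.8 -52.3  99.2] F [-1.44 -2.95 -0.62] M [-0.45   0.167 -0.087] Mjaw 0.245 open 0.561
Mjaw mean 0.2284 sd 0.028 z [539.8 -52.3  99.1]
n 187 -76.63244052334895 -38.78772675670576 -73.10312186737538 7.931901357529725
tip2 (597, (np.int64(257), np.float64(-21.0), np.float64(-63.0)))
now (208, (np.int64(34), np.float64(1.5), np.float64(-67.0)))
```

Call:
drive_tool(commands="0.03 0 0 -0.002 0;0.03 0 0 0 0;0.03 0 0 0 0")

```text
clock: 15.8
position: [539.8, -52.4, 98.5]
tool_rot: [179.9, -0.1, 10.3]
contact_force: [-5.9, -4.4, 13.3]
opening: 0.563
```

```bash
python3 st.py
```

```text
t 15.8 pos [539.8 -52.4  98.5] F [-5.87 -4.38 13.33] M [-0.624  0.885  0.089] Mjaw 0.983 open 0.563
t 15.85 pos [539.9 -52.4  98.5] F [-5.12 -3.77 11.81] M [-0.615  0.862  0.026] Mjaw 0.959 open 0.564
t 15.9 pos [539.8 -52.4  98.5] F [-6.56 -3.65 12.96] M [-0.618  0.92   0.022] Mjaw 1.016 open 0.562
```

Call:
drive_tool(commands="0.058 0 0 0.001 0;0.07 0 0 0 0;0.0918 0 0 0 0;0.0918 0 0 0 0;0.0918 0 0 0.02 0;0.0918 0 0 0.04 0;0.0918 0 0 0.045 0;0.0918 0 0 0.03 0")

```text
clock: 16.7
position: [540.2, -51.8, 235.6]
tool_rot: [179.9, -0.2, 10.3]
contact_force: [-0.5, -0.4, 0.3]
opening: 1.0
```

Call:
drive_tool(commands="0.0918 0.004 -0.03 0 0;0.0918 0.005 -0.04 0 0;0.0918 0.005 -0.038 0 0;0.0918 0 0 0 0")

```text
clock: 17.1
position: [553.8, -164.0, 232.1]
tool_rot: [179.9, 0.0, 10.1]
contact_force: [-0.7, -0.0, 0.5]
opening: 1.0
```

```bash
python3 - <<'E'
from h import *
c=cam("top");W=world(c);img=c["img"];hsv=cv2.cvtColor(img,cv2.COLOR_BGR2HSV)
brass=((hsv[...,0]>8)&(hsv[...,0]<25)&(hsv[...,1]>140)&(W[...,2]>110)&(W[...,2]<190)&(W[...,0]>400)&(W[...,0]<800)).astype(np.uint8)
n,l,s,cc=cv2.connectedComponentsWithStats(brass)
for i in range(1,n):
    if s[i,4]>5: print("brass",cc[i].round(1),s[i,4],W[l==i].mean(0).round(1))
s=manip.sense();print(s["clock"],s["position"])
o=np.hstack([cv2.resize(img[140:260,200:360],(400,300),interpolation=3),cv2.resize(cam("side")["img"][130:290,190:350],(400,300),interpolation=3)])
save("back1",cv2.convertScaleAbs(o,alpha=1.4))
E
```

```text
brass [322.5 175.5] 59 [ 635.1 -267.2  148.2]
brass [246.3 188.1] 63 [593.9 -41.6 148.1]
17.15 [ 553.46971826 -161.71912808  232.0205599 ]
```

View pics/back1.png

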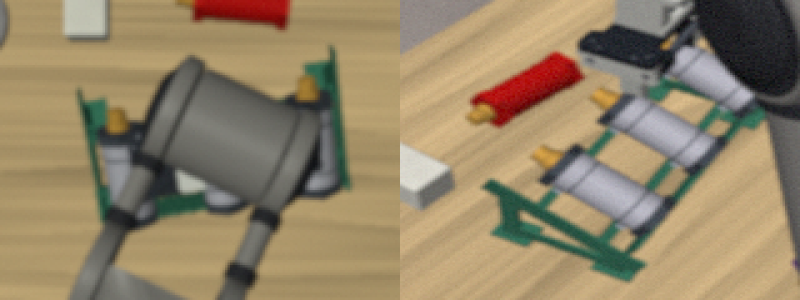

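Call:
drive_tool(commands="0.0918 -0.002 -0.006 -0.03 0.2;0.0918 0 0 -0.04 0;0.0918 0 0 -0.03 0;0.0918 0 0 -0.015 0;0.0918 0 0 -0.01 0;0.0918 0 0 0 0;0.0918 0 0 0 0")

```text
clock: 17.9
position: [552.1, -165.5, 108.6]
tool_rot: [180.0, -0.1, 10.6]
contact_force: [0.5, 0.0, 0.4]
opening: 1.003
```

Call:
drive_tool(commands="0.0918 -0.001 -0.001 -0.01 -0.2;0.0918 0 0 -0.005 0;0.03 0 0 0 0;0.03 0 0 0 0;0.03 0 0 0 0;0.03 0 0 0 0;0.03 0 0 0 0")

```text
clock: 18.6
position: [550.6, -166.9, 92.9]
tool_rot: [180.0, -0.0, 10.3]
contact_force: [0.4, 0.5, 0.7]
opening: 0.617
```

Call:
drive_tool(commands="0.03 0 0 0.005 0;0.03 0 0 0.015 0;0.03 0 0 0.03 0;0.03 0 0 0.035 0;0.03 0 0 0.035 0;0.03 0 0 0.015 0;0.03 0 0 0 0;0.03 0 0 0 0")

```text
clock: 19.4
position: [549.8, -166.5, 226.6]
tool_rot: [-179.9, 0.1, 10.3]
contact_force: [-0.4, -0.1, -6.4]
opening: 0.559
```

```bash
python3 st.py;python3 chk.py|head -2
```

```text
t 19.4 pos [ 549.8 -166.5  226.6] F [-0.37 -0.15 -6.39] M [ 0.017  0.09  -0.016] Mjaw 0.085 open 0.559
t 19.45 pos [ 549.6 -166.4  225.9] F [ 0.94  0.47 -5.69] M [ 0.053  0.051 -0.071] Mjaw 0.04 open 0.56
t 19.5 pos [ 549.6 -166.4  225.7] F [-0.63 -0.08 -6.11] M [ 0.061  0.043 -0.037] Mjaw 0.031 open 0.562
Mjaw mean 0.0263 sd 0.047 z [ 550.5 -166.9  227.6]
n 137 -65.8233563623259 -38.863047801727305 -40.72920757029425 8.459129224676133
```

Call:
drive_tool(commands="0.03 0.008 0.045 0 -1.03;0.03 0.008 0.046 0 -1.03;0.03 0.008 0.046 0 -1.03;0.03 0.009 0.046 0 -1.03;0.03 0.009 0.046 0 -1.03;0.03 0.009 0.046 0 -1.03;0.03 0.009 0.046 0 -1.03;0.03 0.009 0.046 0 -1.03")

```text
clock: 20.8
position: [619.6, 202.1, 227.8]
tool_rot: [180.0, -0.0, 2.0]
contact_force: [1.6, -0.5, -5.8]
opening: 0.561
```

Call:
drive_tool(commands="0.03 0.008 0.045 -0.01 -1.03;0.03 0.008 0.044 -0.03 -1.03;0.03 0 0 -0.04 0;0.03 0 0 -0.03 0;0.03 0 0 -0.016 0;0.03 0 0 0 0;0.03 0 0 0 0;0.03 0 0 0 0")

```text
clock: 21.6
position: [636.1, 286.2, 105.9]
tool_rot: [-179.9, -0.2, 0.0]
contact_force: [-0.1, 1.1, -5.7]
opening: 0.563
```

```bash
python3 chk.py|head -2; python3 face.py; python3 st.py
```

```text
Mjaw mean 0.0291 sd 0.034 z [635.  285.9 104.1]
n 209 -66.84010647621 -38.03009049706439 -73.54121374138616 64.82673376032405
tip2 (597, (np.int64(257), np.float64(-21.0), np.float64(-63.0)))
now (215, (np.int64(38), np.float64(19.5), np.float64(-61.0)))
t 22.15 pos [635.  286.  103.9] F [-0.09  0.13 -5.34] M [0.011 0.014 0.01 ] Mjaw 0.014 open 0.563
t 22.2 pos [635.  285.9 103.9] F [-0.08  0.37 -5.27] M [-0.009  0.041 -0.036] Mjaw 0.041 open 0.561
t 22.25 pos [635.  286.  103.8] F [ 0.6   0.07 -6.14] M [ 0.047  0.073 -0.007] Mjaw 0.073 open 0.568
```

Call:
drive_tool(commands="0.03 0 0 -0.012 0;0.03 0 0 -0.01 0;0.03 0.001 0 -0.006 0;0.03 0.003 0 -0.006 0;0.03 0.003 0 -0.005 0;0.03 0.003 0 -0.005 0;0.03 0.003 0 -0.005 0;0.03 0.003 0 -0.005 0")

```text
clock: 23.05
position: [650.3, 285.9, 48.9]
tool_rot: [180.0, 0.1, 0.0]
contact_force: [-4.9, -0.9, -2.2]
opening: 0.561
```

Call:
drive_tool(commands="0.03 0.003 0 -0.005 0;0.03 0.002 0 -0.004 0;0.03 0 0 0 0;0.03 0.001 0 0.02 0;0.03 0.002 0 0.03 0;0.03 0 0 0.035 0;0.03 0 0 0.02 0;0.03 0 0 0.008 0")

```text
clock: 23.85
position: [660.7, 286.3, 156.5]
tool_rot: [-179.9, -0.3, 0.0]
contact_force: [-0.1, -0.1, -5.5]
opening: 0.561
```

Call:
drive_tool(commands="0.03 0 0 0 0;0.03 0 0 0 0")

```text
clock: 24.05
position: [658.4, 285.7, 151.8]
tool_rot: [179.9, 0.1, 0.0]
contact_force: [0.1, 0.1, -5.2]
opening: 0.562
```

```bash
python3 chk.py|head -3; python3 face.py
```

```text
Mjaw mean 0.0349 sd 0.033 z [658.9 286.  153.6]
n 595 -69.9519480323088 -38.28036224384777 -5.215217378842027 69.09065116890335
face tilt (stub up +) -21.4 in 433
tip2 (597, (np.int64(257), np.float64(-21.0), np.float64(-63.0)))
now (587, (np.int64(235), np.float64(-22.0), np.float64(-61.0)))
```

Call:
drive_tool(commands="0.03 -0.035 0 0 0;0.03 -0.035 0 0 0;0.03 -0.033 0 -0.02 0;0.03 0 0 -0.03 0;0.03 0 0 -0.015 0;0.03 0 0 -0.006 0;0.03 0 0 -0.006 0;0.03 0 0 -0.006 0")

```text
clock: 25.4
position: [557.6, 286.5, 72.6]
tool_rot: [-179.9, -0.2, 0.0]
contact_force: [-0.4, 0.2, 2.5]
opening: 0.562
```

Call:
drive_tool(commands="0.03 0 0 -0.006 0;0.03 0 0 -0.006 0;0.03 0 0 -0.006 0;0.03 0 0 -0.006 0;0.03 0 0 0 0")

```text
clock: 25.9
position: [553.8, 285.7, 45.1]
tool_rot: [179.9, 0.3, 0.0]
contact_force: [-6.7, -0.2, 0.6]
opening: 0.562
```

```bash
python3 st.py; python3 face.py
```

```text
t 25.9 pos [553.8 285.7  45.1] F [-6.66 -0.19  0.63] M [0.08  0.836 0.044] Mjaw 0.836 open 0.562
t 25.95 pos [554.  285.8  45.4] F [-3.4  -0.04 -1.94] M [0.06  0.502 0.005] Mjaw 0.502 open 0.564
t 26.0 pos [554.4 285.7  45.6] F [-2.74 -0.28 -1.81] M [0.055 0.478 0.011] Mjaw 0.478 open 0.56
tip2 (597, (np.int64(257), np.float64(-21.0), np.float64(-63.0)))
now (254, (np.int64(63), np.float64(17.5), np.float64(-63.0)))
```

Call:
drive_tool(commands="0.03 0 0 0.03 0;0.03 0 0 0.045 0;0.03 0 0 0.048 0;0.03 0 -0.02 0.042 0;0.03 0 -0.042 0.018 1.03;0.03 0 -0.045 0 1.03;0.03 0 -0.045 0 1.03;0.03 0 -0.045 0 1.03")

```text
clock: 26.85
position: [555.8, 87.1, 229.3]
tool_rot: [180.0, -0.0, 4.2]
contact_force: [0.3, -0.7, -5.4]
opening: 0.562
```

Call:
drive_tool(commands="0.03 0 -0.045 0 1.03;0.03 0 -0.045 0 1.03;0.03 0 -0.045 0 1.03;0.03 0 -0.045 0 1.03;0.03 0 -0.045 0 1.03;0.03 -0.002 -0.03 0 1.03;0.03 0 0 0 1.03;0.03 0 0 0 0")

```text
clock: 27.65
position: [553.7, -166.8, 228.9]
tool_rot: [-180.0, 0.1, 11.2]
contact_force: [0.1, 0.1, -5.3]
opening: 0.563
```

```bash
python3 st.py
```

```text
t 27.65 pos [ 553.7 -166.8  228.9] F [ 0.09  0.05 -5.28] M [ 0.057 -0.011  0.005] Mjaw -0.021 open 0.563
t 27.7 pos [ 553.8 -165.9  229.2] F [-0.29  1.32 -5.79] M [0.047 0.013 0.046] Mjaw 0.003 open 0.563
t 27.75 pos [ 554.  -165.2  229.4] F [-0.85 -0.6  -6.53] M [ 0.012 -0.006  0.017] Mjaw -0.008 open 0.56
```

Call:
drive_tool(commands="0.03 0 0 -0.03 -0.9;0.03 0 -0.001 -0.04 0;0.03 0 0 -0.03 0;0.03 0 0 -0.015 0;0.03 0 0 -0.006 0;0.03 0 0 0 0")

```text
clock: 28.35
position: [554.0, -166.0, 108.5]
tool_rot: [-180.0, 0.0, 10.5]
contact_force: [0.6, -0.2, -4.4]
opening: 0.565
```

Call:
drive_tool(commands="0.03 0 0 -0.004 0;0.03 0 0 -0.004 0;0.03 0 0 -0.002 0;0.03 0 0 0 0")

```text
clock: 28.75
position: [554.5, -166.9, 99.7]
tool_rot: [180.0, -0.1, 10.5]
contact_force: [-0.5, 1.9, 0.4]
opening: 0.563
```

```bash
python3 st.py
```

```text
t 28.75 pos [ 554.5 -166.9   99.7] F [-0.55  1.85  0.37] M [ 0.427 -0.061  0.059] Mjaw -0.137 open 0.563
t 28.8 pos [ 554.5 -167.    99.7] F [-0.77  2.53 -0.76] M [ 0.443 -0.124  0.128] Mjaw -0.202 open 0.56
t 28.85 pos [ 554.4 -167.    99.6] F [-0.37  2.64 -0.64] M [ 0.396 -0.178  0.114] Mjaw -0.247 open 0.567
```

Call:
drive_tool(commands="0.03 0 0.001 -0.002 0;0.03 0 0 0 0")

```text
clock: 29.05
position: [554.3, -166.7, 97.2]
tool_rot: [179.9, -0.0, 10.4]
contact_force: [-1.1, -1.3, 0.8]
opening: 0.562
```

Call:
drive_tool(commands="0.03 0 0 -0.002 0;0.03 0 0 0 0")

```text
clock: 29.25
position: [554.2, -166.8, 95.9]
tool_rot: [179.9, -0.0, 10.5]
contact_force: [-3.8, -2.6, 7.5]
opening: 0.564
```

```bash
python3 st.py
```

```text
t 29.25 pos [ 554.2 -166.8   95.9] F [-3.82 -2.56  7.53] M [-0.195  0.363  0.137] Mjaw 0.392 open 0.564
t 29.3 pos [ 554.3 -166.8   95.9] F [-2.86 -1.91  7.22] M [-0.225  0.278  0.134] Mjaw 0.314 open 0.565
t 29.35 pos [ 554.2 -166.8   95.9] F [-2.59 -1.15  7.25] M [-0.289  0.304  0.194] Mjaw 0.352 open 0.566
```

Call:
drive_tool(commands="0.058 0 0 0.001 0;0.07 0 0 0 0;0.0918 0 0 0 0;0.0918 0 0 0 0;0.0918 0 0 0.02 0;0.0918 0 0 0.04 0;0.0918 0 0 0.045 0;0.0918 0 0 0.03 0")

```text
clock: 30.15
position: [554.6, -166.2, 233.9]
tool_rot: [179.9, -0.2, 10.5]
contact_force: [-0.2, 0.1, -0.1]
opening: 0.998
```

Call:
drive_tool(commands="0.0918 0.005 -0.035 0 0;0.0918 0.006 -0.04 0 0;0.0918 0.006 -0.038 0 0;0.0918 0 0 0 0;0.0918 0 0 0 0")

```text
clock: 30.65
position: [570.6, -279.5, 230.0]
tool_rot: [-179.9, 0.0, 10.4]
contact_force: [-0.4, 0.0, -0.6]
opening: 1.0
```

```bash
cat > look.py <<'E'
from h import *
c=cam("top");W=world(c);img=c["img"];hsv=cv2.cvtColor(img,cv2.COLOR_BGR2HSV)
brass=((hsv[...,0]>8)&(hsv[...,0]<25)&(hsv[...,1]>140)&(W[...,2]>110)&(W[...,2]<190)&(W[...,0]>400)&(W[...,0]<800)).astype(np.uint8)
n,l,s,cc=cv2.connectedComponentsWithStats(brass)
for i in range(1,n):
    if s[i,4]>5: print("brass",cc[i].round(1),s[i,4],W[l==i].mean(0).round(1))
tube=((hsv[...,1]<70)&(W[...,2]>70)&(W[...,2]<200)&(W[...,0]>450)&(W[...,0]<720)&(W[...,1]>-350)&(W[...,1]<200)).astype(np.uint8)
n,l,s,c=cv2.connectedComponentsWithStats(tube)
for i in range(1,n):
    if s[i,4]>200:
        P=W[l==i];m=P.mean(0);ev,V=np.linalg.eigh(np.cov((P-m).T));a=V[:,2]*np.sign(V[0,2])
        print("tube",c[i].round(),s[i,4],m.round(1),"yaw",np.degrees(np.arctan2(a[1],a[0])).round(1),"tilt",np.degrees(np.arcsin(a[2])).round(1))
s=manip.sense();print(s["clock"],s["position"])
E
python3 look.py
```

```text
brass [284.2 181.7] 67 [ 614.8 -153.7  148.6]
brass [246.3 188.4] 61 [593.1 -41.7 148.1]
tube [287. 203.] 614 [ 551.9 -164.2  130.3] yaw 4.4 tilt 23.6
tube [251. 211.] 679 [526.5 -56.1 128.7] yaw 10.3 tilt 23.6
30.7 [ 570.75823487 -278.5617682   230.36543865]
```

Call:
drive_tool(commands="0.0918 0.001 -0.001 -0.03 0;0.0918 0 0 -0.04 0;0.0918 0 0 -0.03 0;0.0918 0 0 -0.015 0;0.0918 0 0 -0.008 0;0.0918 0 0 0 0")

```text
clock: 31.3
position: [571.8, -278.7, 107.3]
tool_rot: [-179.9, 0.1, 10.5]
contact_force: [0.4, -0.5, 0.2]
opening: 1.001
```

Call:
drive_tool(commands="0.0918 0 0 -0.008 0;0.0918 0 0 -0.005 0;0.03 0 0 0 0;0.03 0 0 0 0;0.03 0 0 0 0;0.03 0 0 0 0;0.03 0 0 0 0;0.03 0 0 0 0")

```text
clock: 32.1
position: [572.1, -280.5, 95.0]
tool_rot: [179.9, -0.0, 10.4]
contact_force: [-0.0, -2.3, 0.1]
opening: 0.562
```

Call:
drive_tool(commands="0.03 0 0 0.005 0;0.03 0 0 0.015 0;0.03 0 0 0.03 0;0.03 0 0 0.035 0;0.03 0 0 0.035 0;0.03 0 0 0.018 0;0.03 0 0 0 0;0.03 0 0 0 0")

```text
clock: 32.9
position: [571.3, -279.5, 231.4]
tool_rot: [-179.9, 0.1, 10.5]
contact_force: [-0.4, 0.1, -7.3]
opening: 0.562
```

```bash
python3 st.py;python3 chk.py|head -1
```

```text
t 32.9 pos [ 571.3 -279.5  231.4] F [-0.45  0.13 -7.3 ] M [ 0.035 -0.025  0.019] Mjaw -0.031 open 0.562
t 32.95 pos [ 571.1 -279.4  230.6] F [-0.72  0.47 -6.43] M [0.036 0.024 0.052] Mjaw 0.017 open 0.563
t 33.0 pos [ 571.  -279.4  230.3] F [ 0.3  -0.38 -7.62] M [-0.015  0.    -0.002] Mjaw 0.003 open 0.563
Mjaw mean -0.0103 sd 0.035 z [ 571.9 -280.1  232.8]
```

Call:
drive_tool(commands="0.03 0.005 0.044 0 -0.8;0.03 0.005 0.045 0 -0.8;0.03 0.005 0.045 0 -0.8;0.03 0.005 0.045 0 -0.8;0.03 0.005 0.045 0 -0.8;0.03 0.005 0.045 0 -0.8;0.03 0.005 0.045 0 -0.8;0.03 0.005 0.045 0 -0.8")

```text
clock: 34.3
position: [612.0, 80.8, 233.2]
tool_rot: [180.0, -0.0, 4.0]
contact_force: [-0.0, -0.2, -6.0]
opening: 0.562
```

Call:
drive_tool(commands="0.03 0.005 0.045 0 -0.8;0.03 0.005 0.045 0 -0.8;0.03 0.005 0.045 -0.01 -0.8;0.03 0.005 0.045 -0.03 -0.8;0.03 0.004 0.027 -0.04 -0.8;0.03 0 0 -0.03 0;0.03 0 0 -0.018 0;0.03 0 0 0 0")

```text
clock: 35.1
position: [633.4, 282.1, 103.2]
tool_rot: [179.9, 0.4, 0.1]
contact_force: [-0.3, -0.5, -6.6]
opening: 0.556
```

Call:
drive_tool(commands="0.03 0 0 0 0;0.03 0 0 0 0")

```text
clock: 35.3
position: [636.8, 282.5, 109.5]
tool_rot: [-179.9, -0.2, 0.0]
contact_force: [0.2, 0.5, -5.7]
opening: 0.56
```

```bash
python3 chk.py|head -2; python3 face.py; python3 st.py
```

```text
Mjaw mean 0.0027 sd 0.048 z [635.6 282.4 107.5]
n 198 -67.47846324277926 -38.00246201264039 -74.86055243629443 74.51817751105835
tip2 (597, (np.int64(257), np.float64(-21.0), np.float64(-63.0)))
now (218, (np.int64(39), np.float64(5.5), np.float64(-61.0)))
t 35.85 pos [635.6 282.4 107.3] F [ 0.34 -0.91 -6.31] M [-0.005 -0.009  0.044] Mjaw -0.009 open 0.561
t 35.9 pos [635.5 282.4 107.2] F [-0.1   0.36 -6.44] M [ 0.039 -0.051  0.044] Mjaw -0.051 open 0.56
t 35.95 pos [635.6 282.4 107.3] F [-0.72 -0.86 -6.9 ] M [-0.018  0.038  0.018] Mjaw 0.038 open 0.563
```

Call:
drive_tool(commands="0.03 0 0.008 -0.015 0;0.03 0 0 -0.01 0;0.03 0.001 0 -0.006 0;0.03 0.003 0 -0.006 0;0.03 0.003 0 -0.005 0;0.03 0.003 0 -0.005 0;0.03 0.003 0 -0.005 0;0.03 0.003 0 -0.005 0")

```text
clock: 36.75
position: [651.0, 290.2, 49.4]
tool_rot: [180.0, 0.1, 0.0]
contact_force: [-4.9, -0.5, -3.6]
opening: 0.564
```

Call:
drive_tool(commands="0.03 0.003 0 -0.005 0;0.03 0.002 0 -0.004 0;0.03 0 0 0 0;0.03 0.001 0 0.02 0;0.03 0.002 0 0.03 0;0.03 0 0 0.035 0;0.03 0 0 0.02 0;0.03 0 0 0.008 0")

```text
clock: 37.55
position: [661.3, 290.5, 156.7]
tool_rot: [-179.9, -0.3, 0.0]
contact_force: [-0.1, 0.0, -6.4]
opening: 0.563
```

Call:
drive_tool(commands="0.03 0 0 0 0;0.03 0 0 0 0")

```text
clock: 37.75
position: [659.0, 290.0, 152.1]
tool_rot: [179.9, 0.2, 0.0]
contact_force: [-0.2, -0.4, -7.1]
opening: 0.564
```

```bash
python3 chk.py|head -3; python3 face.py; python3 st.py
```

```text
Mjaw mean 0.0677 sd 0.024 z [659.5 290.4 154.1]
n 602 -70.18959137673889 -38.38312291748854 -4.8893354407748575 67.9584071660546
face tilt (stub up +) -21.4 in 446
tip2 (597, (np.int64(257), np.float64(-21.0), np.float64(-63.0)))
now (599, (np.int64(230), np.float64(-21.0), np.float64(-63.0)))
t 38.3 pos [659.6 290.4 154.2] F [-0.63 -0.2  -5.93] M [ 0.032  0.089 -0.033] Mjaw 0.089 open 0.563
t 38.35 pos [659.6 290.4 154.3] F [ 0.08  0.31 -6.01] M [ 0.05   0.112 -0.019] Mjaw 0.112 open 0.566
t 38.4 pos [659.6 290.4 154.3] F [ 0.33 -0.14 -5.6 ] M [0.02  0.105 0.043] Mjaw 0.105 open 0.56
```

Call:
drive_tool(commands="0.03 -0.046 -0.003 0 0;0.03 -0.046 -0.003 0 0;0.03 -0.046 0 0 0;0.03 -0.046 0 -0.02 0;0.03 0 0 -0.03 0;0.03 0 0 -0.03 0;0.03 0 0 -0.015 0;0.03 0 0 -0.005 0")

```text
clock: 39.2
position: [474.9, 284.1, 53.1]
tool_rot: [179.9, 0.1, 0.1]
contact_force: [-0.5, -0.3, -5.8]
opening: 0.567
```

Call:
drive_tool(commands="0.03 0 0 -0.006 0;0.03 0 0 -0.006 0;0.03 0 0 -0.006 0;0.03 0 0 -0.006 0;0.03 0 0 -0.004 0;0.03 0 0 0 0")

```text
clock: 39.8
position: [476.1, 284.7, 26.9]
tool_rot: [-180.0, -0.1, 0.1]
contact_force: [-3.2, 0.6, 0.4]
opening: 0.56
```

```bash
python3 st.py; python3 face.py
```

```text
t 39.8 pos [476.1 284.7  26.9] F [-3.18  0.61  0.36] M [0.123 0.289 0.01 ] Mjaw 0.289 open 0.56
t 39.85 pos [476.2 284.7  27. ] F [-3.06  0.93 -0.66] M [0.144 0.407 0.048] Mjaw 0.406 open 0.561
t 39.9 pos [476.2 284.7  27. ] F [-2.6   0.41  0.03] M [0.234 0.26  0.022] Mjaw 0.26 open 0.56
tip2 (597, (np.int64(257), np.float64(-21.0), np.float64(-63.0)))
now (423, (np.int64(143), np.float64(-7.0), np.float64(-63.0)))
```

Call:
drive_tool(commands="0.03 0 0 -0.003 0;0.03 0 0 -0.002 0;0.03 0 0 -0.002 0;0.03 0 0 0 0")

```text
clock: 40.35
position: [476.2, 284.6, 22.6]
tool_rot: [-180.0, -0.1, 0.1]
contact_force: [-10.5, -3.0, 28.2]
opening: 0.563
```

```bash
python3 st.py; python3 face.py
```

```text
t 40.35 pos [476.2 284.6  22.6] F [-10.47  -2.99  28.19] M [-0.603  1.701  0.043] Mjaw 1.701 open 0.563
t 40.4 pos [476.2 284.6  22.6] F [-10.    -2.84  27.39] M [-0.606  1.72   0.083] Mjaw 1.721 open 0.564
t 40.45 pos [476.2 284.6  22.6] F [-10.96  -3.26  28.01] M [-0.609  1.673  0.035] Mjaw 1.674 open 0.561
tip2 (597, (np.int64(257), np.float64(-21.0), np.float64(-63.0)))
now (370, (np.int64(132), np.float64(-2.0), np.float64(-65.0)))
```

Call:
drive_tool(commands="0.03 0 0 0.001 0;0.056 0 0 0 0;0.066 0 0 0 0;0.08 0 0 0 0;0.0918 0 0 0 0;0.0918 0 0 0 0;0.0918 0 0 0 0")

```text
clock: 41.2
position: [475.7, 284.3, 20.1]
tool_rot: [180.0, 0.0, 0.0]
contact_force: [-0.5, 0.2, 0.2]
opening: 0.977
```

Call:
drive_tool(commands="0.0918 0 0 0.01 0;0.0918 0 0 0.03 0;0.0918 0 0 0.045 0;0.0918 0 0 0.045 0;0.0918 0 0 0.045 0;0.0918 -0.02 -0.045 0.02 0;0.0918 -0.02 -0.045 0 0;0.0918 -0.02 -0.045 0 0")

```text
clock: 42.0
position: [416.2, 150.9, 215.6]
tool_rot: [180.0, -0.2, 0.1]
contact_force: [0.1, -1.0, 0.0]
opening: 1.001
```

Call:
drive_tool(commands="0.0918 -0.02 -0.045 0 0;0.0918 -0.02 -0.045 0 0;0.0918 -0.02 -0.045 0 0;0.0918 0 -0.045 0 0;0.0918 0 0 0 0;0.0918 0 0 0 0")

```text
clock: 42.6
position: [356.8, -28.9, 214.8]
tool_rot: [180.0, -0.1, -0.2]
contact_force: [-0.3, -0.2, -0.8]
opening: 0.997
```

```bash
python3 look.py; python3 - <<'E'
from h import *
c=cam("top");W=world(c);img=c["img"]
m=(abs(W[...,0]-480)<112)&(abs(W[...,1]-284)<74)&(W[...,2]>38)&(W[...,2]<90)
P=W[m];mu=P.mean(0);ev,V=np.linalg.eigh(np.cov((P-mu).T));a=V[:,2]
print("tray obj",m.sum(),mu.round(1),P.min(0).round(),P.max(0).round(),"tilt",np.degrees(np.arcsin(a[2]*np.sign(a[0]))).round(1))
for x in range(390,570,20):
    k=m&(abs(W[...,0]-x)<10)
    if k.any(): print(x,np.percentile(W[k][:,2],95).round(1),end="; ")
o=np.hstack([cv2.resize(img[110:290,100:360],(433,300),interpolation=3),cv2.resize(cam("side")["img"][120:420,100:400],(300,300))])
save("end",cv2.convertScaleAbs(o,alpha=1.4))
E
```

```text
brass [284.2 181.8] 65 [ 614.6 -153.8  148.1]
brass [246.3 188.3] 63 [593.5 -41.8 148.9]
tube [288. 204.] 678 [ 547.8 -166.8  127.6] yaw 10.4 tilt 22.8
tube [251. 211.] 683 [526.7 -56.1 128.1] yaw 9.7 tilt 23.7
42.65 [356.85285568 -27.91003716 214.58895096]
tray obj 654 [476.9 294.9  52.3] [411. 269.  38.] [559. 324.  64.] tilt -2.0
410 62.0; 430 61.0; 450 59.9; 470 59.4; 490 59.5; 510 59.1; 530 62.4; 550 45.3;
```

View pics/end.png

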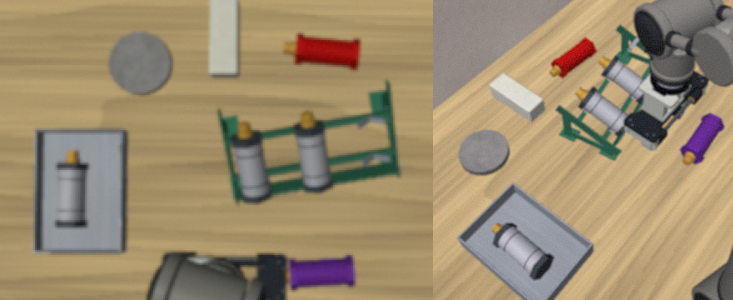

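```bash
python3 - <<'E'
from h import *
s=manip.sense();print(s["clock"],s["dq"].round(2));print(manip.finish_job())
E
```

```text
42.75 [ 0.85  0.27  0.1  -0.15 -0.12 -0.14]
the job is handed in; nothing more can be done
None
```

The loose silencer was the one on the right of the row (most negative y). It now lies flat in the tray, and the job was handed in at about 43 s of the 72 s allowed.

**How I tipped them:** the drive can only turn the tool about the vertical. I tipped each silencer in the fingers by lowering one end onto the tray's rim.

**What I felt:** each was held in the air with its stub end about 21° down, its centre about 165 mm above the bench. The moment across each one, before and after, was:

| Silencer | Before (N m) | After (N m) | Result |
|---|---|---|---|
| Left | 0.041 | 0.035 | sound |
| Middle | 0.029 | 0.035 | sound |
| Right | about 0 | 0.07 to 0.10 | loose |

**Last checks:**
- **Sound ones:** both are back in their saddles, with their stubs within 1 mm of where they started.
- **Tray:** the loose one's fitted tilt is about 2°. It rolled about 11 mm onto a flat when let go, and lies well inside the walls.
- **Other things:** the compound bar, grinding wheel and the red and purple look-alikes look unmoved in the last picture, judged by eye. The wrench and the green look-alike were outside that crop and were not rechecked; the arm passed well clear of both.
- **Gripper:** open and touching nothing when I handed in.

**What went wrong on the way:**
- The left silencer's cap caught inside the tray wall while I was tipping it back, and it slipped about 8 mm in the fingers. I measured the slip and corrected for it when putting the silencer back.
- The camera fit of the tilt was unreliable when the stub end was up. There I went by the forces and the stub positions instead.

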